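Fit the electrode plate onto the tilted flow cell

TASK

Pick up the blue electrode plate by its brass grip, thread it over the two steel guide pins of the tilted flow cell, red-striped end on the thick-pin side, and press it down past both spring clips until it lies flat and fully home. Press gently, do not ram it; leave the beaker and the bottles where they stand, and let go of the plate.

Things in the scene. Friction and masses are not known exactly. Their poses are not given: they have to be found in the camera images.
- plate: Blue plate, 80 (x) x 130 (y) x 8 mm (z), about 0.28 kg, an ear 24 wide (x) x 14 long x 8 thick amid each short end (158 mm over the ears). Origin: centre of underside, z to the grip side. Holes: round 14.5 mm at y = +46 mm (red-striped end), rectangular 10.5 (x) x 14.5 (y) at y = -46. Starts flat, grip up, on a grey mat 4 mm thick.
- grip (a point): Centre of the top of the plate's brass grip bar, 38 mm above the plate's origin. The bar is 12 (plate x) x 40 (plate y) mm, stands 30 mm up from the middle of the upper face; pinch it across the 12 mm.
- round_hole (a point): Centre of the plate's round 14.5 mm hole, at its underside, at plate y = +46 mm; the red stripe is across the upper face just outside it.
- seat: White seat of the fixed flow cell, 92 (x) x 196 (y) mm, face tilted 25 degrees. Origin: face centre, 85 mm above the bench; z square out of the face along the pins, leaning 25 degrees roughly towards the robot; x up the slope. Ear slots at y = +-76 mm, 32 mm wide (x), walls 18 mm high. Home: the plate's origin and axes coincide with the seat's. Radial play on the pins 1.25 mm (thin pin: in x).
- thick_pin (a point): Tip of the thick steel pin: 12 mm diameter, 50 mm high along the seat's z, top 5 mm tapering to 8 mm diameter; at seat y = +46 mm, next to a red line on the seat. Takes the plate's round hole.
- thin_pin (a point): Tip of the thin steel pin: 8 mm diameter, 40 mm high along the seat's z, top 4 mm tapering to 5 mm diameter; at seat y = -46 mm. Takes the plate's rectangular hole.
- clip (a point): Nose of one orange spring clip, at seat y = +77 mm, z = 14 mm; its twin is at y = -77. Smooth round nose, radius 9 mm, reaching 2 mm over the ear's end and pushed outwards by it. The plate meets the noses with its underside about 20 mm above the face and needs 10 to 20 N in all, nearly all the way down, until both snap over the ears; one end may go first. Its own weight is not enough.
- beaker: Glass beaker, 72 mm across, 95 mm high, loose, stands upright on the bench; leave alone. Origin: centre of its underside.
- reagent: Amber bottle with black cap, 68 mm across, 150 mm high, loose, stands upright on the bench; leave alone. Origin: centre of its underside.
- wash: White bottle with red cap, 64 mm across, 170 mm high, loose, stands upright on the bench; leave alone. Origin: centre of its underside.
Not all that is in view belongs to the job. Of the things shaped like the plate, the blue one is meant.

How it is judged (in metres and radians):
On the way, in this order (a step that is already met when the one before it is completed fails the run):
1. the plate is lifted off its mat (height (world z) of plate above 0.05 m), for 0.1 s.
2. the plate is over both pins, the right way round: underside within 32 mm of the seat, centred to 6 mm, parallel to 8 degrees (z of plate in the frame of seat between -0.005 and 0.032 m and distance between plate and seat below 0.0326 m and angle between the z axis of plate and the z axis of seat, either way round below 0.14 rad and angle between the y axis of plate and the y axis of seat, either way round below 0.14 rad and y of round_hole in the frame of seat above 0.035 m), for 0.1 s.
At the end, for the whole second after the job is handed in: The plate lies home on the seat: underside within 2.5 mm of the seat's face, origin within 5 mm of the seat's, faces parallel to 0.04 rad, long axes to 0.08 rad, at rest, the round hole on the thick pin's side; the beaker and bottles are within 20 mm of where they stood (z of plate in the frame of seat between -0.002 and 0.0025 m and y of round_hole in the frame of seat above 0.035 m and distance between plate and seat below 0.005 m and angle between the z axis of plate and the z axis of seat, either way round below 0.04 rad and angle between the y axis of plate and the y axis of seat, either way round below 0.08 rad and linear speed of plate below 0.01 m/s and distance of each of beaker, reagent, wash from where it was at the start of the episode below 0.02 m); the robot touches nothing.
It fails at once if the plate is rammed against the seat's face (more than 100 N) (contact force between plate and seat above 100 N).
It fails at once if a bystander is pushed more than 20 mm or tipped (distance of any of beaker, reagent, wash from where it was at the start of the episode above 0.02 m or angle between any of beaker, reagent, wash's own z axis and vertical above 0.3 rad).
It also fails if it takes over 45 s, if anything falls off the work surface, if the arm or the gripper's body presses on something with over 40 N, if the wrist force passes 120 N, or if a joint passes its speed limit or range.

ROBOT

A 6-joint arm with a two-finger parallel gripper is mounted at the origin on the work surface. World frame = base frame: x ahead of the robot, y to its left, z up, the work surface at z = 0. Lengths are in mm, angles in degrees, forces in N, time in s.
With the tool pointing down it reaches from about 325 to 925 mm from the base axis. Payload 3.1 kg.
Tool frame: the origin (TCP) lies at the very end of the fingers, on their centre line; the grasp point (between the pads) lies grasp_offset behind it (grasp_offset is the distance from the TCP to the grasp point, in mm); z points along the fingers, x is the direction in which the jaws open and shut, and the axes are right-handed (so a half turn about z gives the same grasp; the last joint's range is limited). The gripper opens to 85 mm and grips with 20 to 120 N. Pads are 22 mm wide; open, the fingers measure 114 mm over their backs; the gripper's body (76 mm by 85 mm) begins 54 mm behind the grasp point. The pads swing forward as they close: fully open they stand 13 mm farther back than shut.
Start: joints at [63.128, 12.427, 92.441, -0, 75.132, -6.429], TCP at [218.281, 585.656, 231.3] pointing down, gripper open.
Joint ranges: [-157.48, 157.48], [-44.54, 120.13], [17.64, 146.25], [-64.5, 244.5], [7.68, 150.69], [-147.95, 147.95]. Speed limits (degrees/s): [159.86, 159.86, 180, 180, 180, 180].

INTERFACE

Orientations are given as [roll, pitch, yaw] about the fixed x, y, z axes, in that order (R = Rz(yaw) Ry(pitch) Rx(roll)).
In Python, from station import * gives the robot as it stands. Calls block until the motion is done:
- goto(position, orientation): joint-space move of the TCP to a pose.
- move_l(position, attitude=None, speed=150): straight line of the TCP; attitude=None keeps the orientation; speed is the mean speed in mm/s.
- move_j(angles): joint-space move.
- grip(opening, squeeze=None): finger opening in mm; squeeze is the grip in N (None keeps the last); returns when the fingers have stopped.
- wait(seconds).
- solve_ik(position, orientation): joint angles nearest the present ones, or None.
- get_obs(): the state.
- get_image(name): name is "side" or "top"; returns the picture (480x640x3 uint8, red, green, blue); there is no depth.
- get_calibration(name): a dict with "fx", "fy", "cx", "cy" (pixels), "R" (3x3) and "t" (3): a world point X has camera coordinates R X + t. Camera axes: x right, y down, z forward; pixel columns grow to the right and rows downward; lengths in mm; the calibration is good to about 2 mm. A picture is of the moment at which its call begins. get_calibration takes no time and is no camera call.
A pose or a line that the arm cannot do raises Unreachable and nothing moves.
- sign_off(): hands the job in, once; it reports no verdict.
Trained networks look in the newest picture that a camera, given by its name, has taken for a name from the list of things; names that differ only in an ending like _2 or _b are one class to them, and where a whole thing is asked for, a point or a joint stands for the part that bears it (a point fixed in the world has none). Each returns a list of dicts, best first, with "score" (0 to 1); they miss things now and then, are a little off and sometimes report something else, mostly with a low value. They report only what shows in the picture. A call takes as long as a camera call. They do not tell look-alikes from the thing itself.
- spot_in(name, camera): "extent" ([centre column, centre row, width, height] in pixels, round what is visible of it).
- regions_of(name, camera): "region" (480x640 bool, what is visible of it) and "extent" ([centre column, centre row, width, height] in pixels, round what is visible of it).
The state is a dict: "t": time; "joint_pos": joint angles; "qvel": joint speeds; "effort": joint torques, N m; "tcp_pos": TCP position; "ee_rot": TCP orientation; "wrist_force": force on the tool from outside, world axes, zero at the start; "moment": the same for the moment, N m; "grip_width": finger opening in mm.
Only numpy, scipy, OpenCV 4.12 (cv2) and the standard library are available. Lean on these libraries where they do the work, as an engineer would, in place of code of your own. Each camera call takes 0.05 s, during which the arm holds its last target.

## Working session

There is one attempt and no reset: what is moved stays moved. The work goes in short steps, each a Python script; the robot and the scene stay as the last script left them, time stands still between calls to the robot, and variables do not carry over. Pictures are saved under pics/ and viewed, and the job is handed in when it is done.

```bash
mkdir -p pics; ls; python3 - <<'E'
from station import *
import cv2
for n in ["side","top"]:
    im=get_image(n); cv2.imwrite(f"pics/{n}0.png",im[:,:,::-1])
    c=get_calibration(n); print(n,c)
    for k in ["plate","seat","thick_pin","thin_pin","grip","round_hole","clip","beaker","reagent","wash"]:
        print(k,[(round(d["score"],2),[round(float(v),1) for v in d["extent"]]) for d in spot_in(k,n)][:4])
o=get_obs(); print(o)
try: print(grasp_offset)
except Exception as e: print(e)
E
```

```text
pics
side {'fx': 619.6298105448187, 'fy': 619.6298105448187, 'cx': 322.20061768219347, 'cy': 243.1877971612042, 'R': array([[ 0.96678942, -0.25529817,  0.01187683],
       [-0.15635883, -0.6275965 , -0.76267592],
       [ 0.20216362,  0.73548996, -0.64667178]]), 't': array([-566.08770077,  164.41654882, 1833.33421968])}
plate [(0.98, [275.4, 318.3, 43.6, 38.4]), (0.88, [328.3, 399.2, 38.6, 49.5]), (0.56, [352.6, 324.9, 35.0, 44.9])]
seat [(0.69, [309.3, 209.6, 40.0, 46.6])]
thick_pin [(0.82, [312.8, 210.8, 41.3, 53.2]), (0.38, [350.4, 324.7, 34.3, 43.6])]
thin_pin [(0.92, [309.8, 208.8, 38.4, 44.5]), (0.36, [352.8, 325.8, 35.2, 37.7])]
grip [(0.97, [328.5, 404.1, 45.6, 55.1]), (0.87, [355.0, 328.8, 36.3, 43.1])]
round_hole [(0.89, [352.9, 324.6, 32.8, 47.0]), (0.79, [330.9, 402.6, 41.1, 56.2]), (0.73, [278.2, 318.8, 39.8, 39.9])]
clip []
beaker [(0.79, [382.1, 234.9, 22.1, 32.0])]
reagent [(0.59, [305.5, 169.4, 14.3, 37.7])]
wash [(0.59, [389.4, 360.6, 25.8, 58.4]), (0.18, [310.6, 208.5, 44.2, 48.4])]
top {'fx': 542.9222363269653, 'fy': 542.9222363269653, 'cx': 316.52065393085985, 'c
[... 925 characters left out ...]
94, [464.9, 236.1, 33.5, 24.3])]
{'t': 1.1, 'joint_pos': array([ 6.31303006e+01,  1.24269847e+01,  9.24426298e+01, -9.90558411e-04,
        7.51343544e+01, -6.42726644e+00]), 'qvel': array([-0.03301362, -0.03391034,  0.05679272,  0.11147705,  0.09007445,
       -0.11100132]), 'effort': array([-1.19905130e-04, -3.96905315e+01, -3.04255307e+01, -9.00052078e-05,
        7.74037599e-04,  1.44947035e-05]), 'tcp_pos': array([218.25478043, 585.6368033 , 231.29056026]), 'ee_rot': array([1.79999493e+02, 4.05113927e-03, 6.95578212e+01]), 'wrist_force': array([0.29234217, 0.40060492, 0.64241865]), 'moment': array([0.00876787, 0.01233869, 0.03550881]), 'grip_width': 85.19067326128072}
18.700000000000003
```

```bash
python3 - <<'E'
import cv2
t=cv2.imread("pics/top0.png"); s=cv2.imread("pics/side0.png")
cv2.imwrite("pics/t1.png",t); 
cv2.imwrite("pics/sc.png",cv2.resize(s[140:440,240:440],(534,600)[::1] if 0 else (400,600),interpolation=cv2.INTER_CUBIC))
cv2.imwrite("pics/tc.png",cv2.resize(t[160:350,140:510],(800,411),interpolation=cv2.INTER_CUBIC))
E
```

```text
(no output)
```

View pics/sc.png

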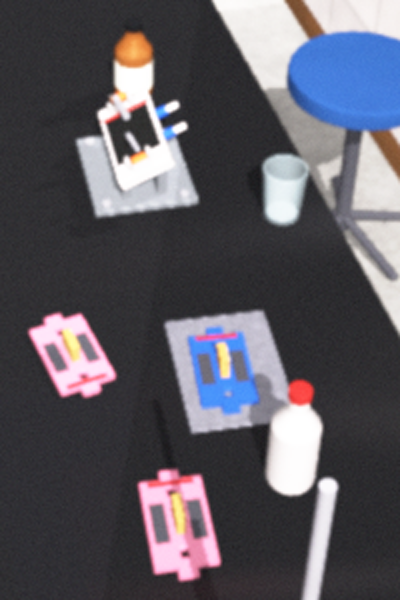

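View pics/tc.png

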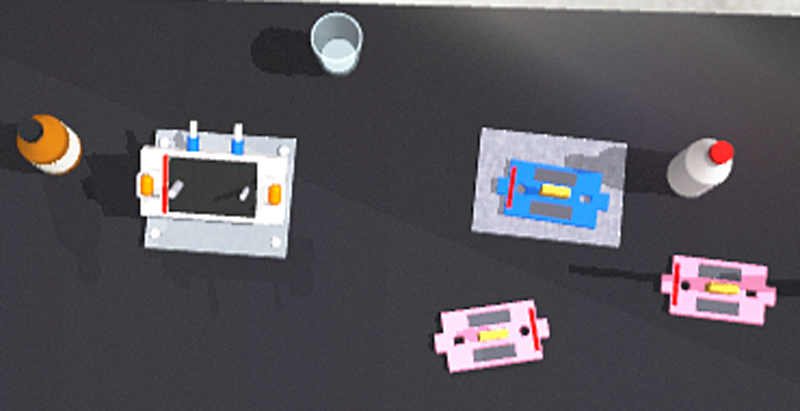

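View pics/top0.png

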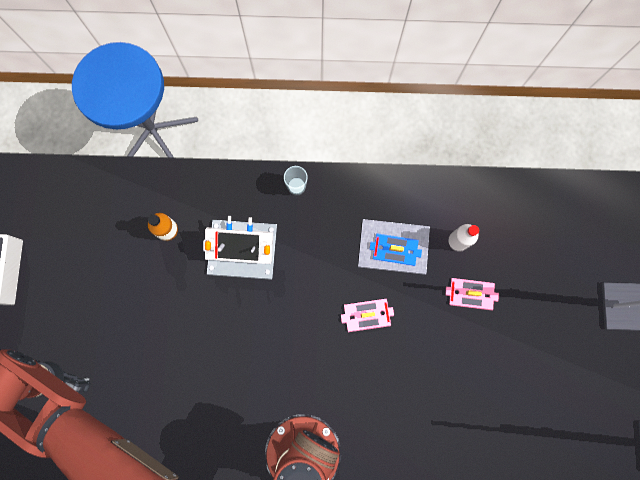

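Blue plate is at top (396,250) and side (351,324), on the grey mat. The pink ones at top (368,315) and (472,294) are decoys by colour. The red stripe faces left (+y), the same side as the seat's red line. Next, enlarged crops to confirm.

```bash
python3 - <<'E'
from station import *
import cv2, numpy as np
for n in ["side","top"]:
    a=np.mean([get_image(n).astype(float) for _ in range(4)],0); np.save(f"pics/{n}_avg.npy",a)
T=np.load("pics/top_avg.npy").astype(np.uint8)[:,:,::-1]; S=np.load("pics/side_avg.npy").astype(np.uint8)[:,:,::-1]
cr=lambda im,c,r,h,k: cv2.resize(im[r-h:r+h,c-h:c+h],None,fx=k,fy=k,interpolation=cv2.INTER_NEAREST)
out=np.vstack([np.hstack([cr(T,396,250,37,4)[:296,:296],cr(S,351,324,37,4)]),np.hstack([cr(T,240,245,37,4),cr(S,310,213,37,4)])])
cv2.imwrite("pics/c4.png",out)
E
```

```text
(no output)
```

View pics/c4.png

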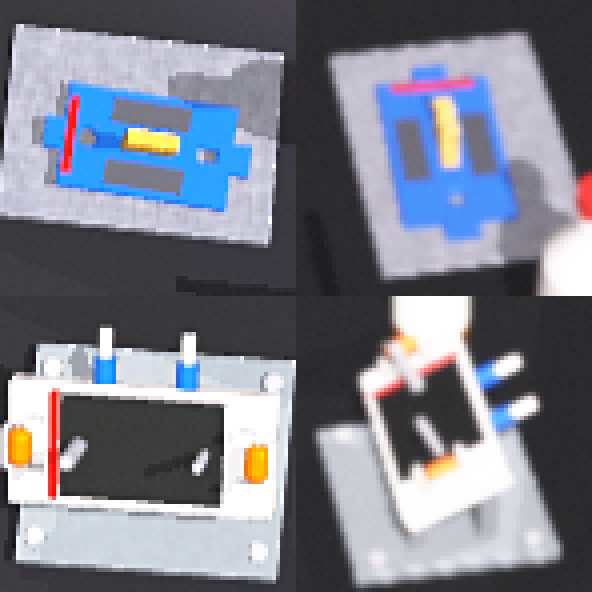

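```bash
python3 - <<'E'
import cv2, numpy as np
T=np.load("pics/top_avg.npy").astype(np.uint8)[:,:,::-1]; S=np.load("pics/side_avg.npy").astype(np.uint8)[:,:,::-1]
def cr(im,c0,r0,w,h,k,f):
    o=cv2.resize(im[r0:r0+h,c0:c0+w],None,fx=k,fy=k,interpolation=cv2.INTER_NEAREST)
    for i in range(0,w,10): cv2.putText(o,str(c0+i),(i*k,10),0,.35,(0,255,0),1); cv2.line(o,(i*k,0),(i*k,h*k),(0,120,0),1)
    for i in range(0,h,10): cv2.putText(o,str(r0+i),(0,i*k+10),0,.35,(0,255,0),1); cv2.line(o,(0,i*k),(w*k,i*k),(0,120,0),1)
    cv2.imwrite(f,o)
cr(T,200,215,80,55,10,"pics/seat_t.png"); cr(S,280,180,60,60,10,"pics/seat_s.png")
E
```

```text
(no output)
```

View pics/seat_t.png

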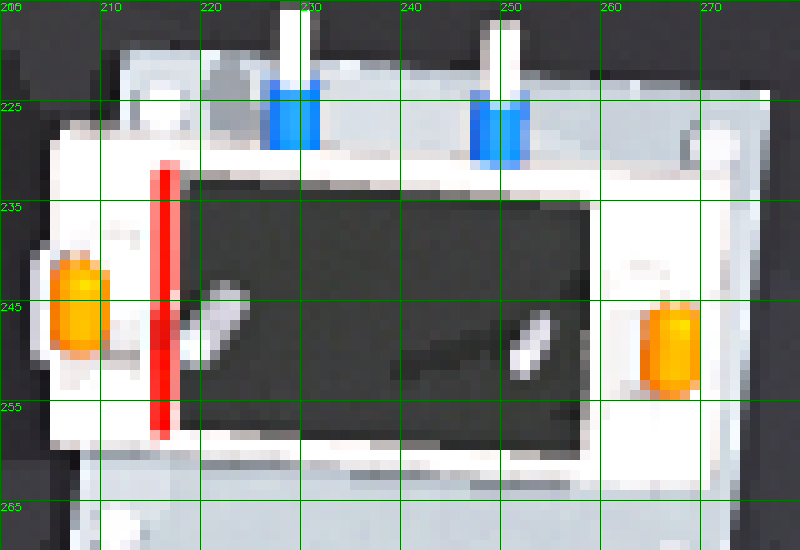

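View pics/seat_s.png

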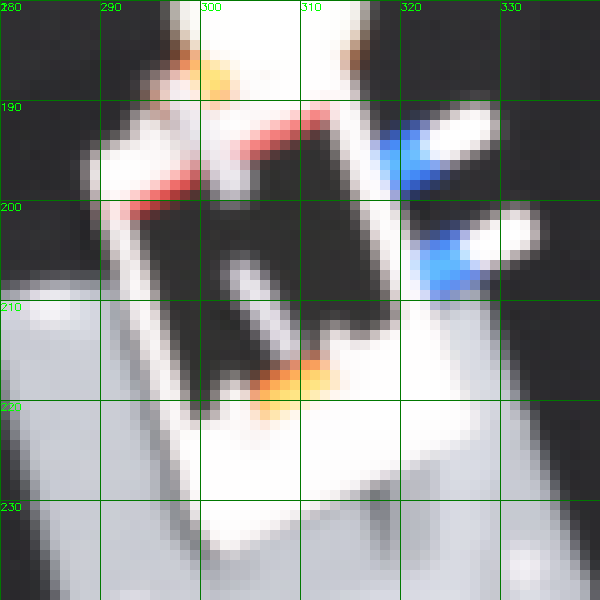

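```bash
cat > h.py <<'E'
import numpy as np, cv2
from scipy.optimize import least_squares
from scipy.spatial.transform import Rotation as Ro
try:
    from station import *
    cal={n:get_calibration(n) for n in("side","top")}
except Exception as e: print(e)
def proj(n,P):
    c=cal[n]; q=np.atleast_2d(P)@c["R"].T+c["t"]; return np.c_[c["fx"]*q[:,0]/q[:,2]+c["cx"],c["fy"]*q[:,1]/q[:,2]+c["cy"]]
c25,s25=np.cos(np.radians(25)),np.sin(np.radians(25))
R0=np.array([[c25,0,-s25],[0,1,0],[s25,0,c25]])
def seatR(yaw): return Ro.from_euler("z",yaw,degrees=True).as_matrix()@R0
def seatP(p,L): return np.atleast_2d(L)@seatR(p[2]).T+np.array([p[0],p[1],85.])
def plateP(p,L): return np.atleast_2d(L)@Ro.from_euler("z",p[2],degrees=True).as_matrix().T+np.array([p[0],p[1],4.])
E
python3 - <<'E'
from h import *
T=[((205.2,227.3),(46,98,0)),((272.6,231.8),(46,-98,0)),((205.0,259.6),(-46,98,0)),
((219.2,251),(0,46,50)),((252,252.3),(0,-46,40)),((223.6,244.3),(0,46,0)),((254.3,247),(0,-46,0))]
S=[((302,235),(-46,-98,0)),((327.5,222.5),(46,-98,0)),((289,196),(-46,98,0)),((303.2,205.8),(0,-46,40)),((303,199.5),(0,46,0))]
def res(p,w=("top","side"),off=True):
    r=[]
    if "top" in w:
        r+=list((proj("top",seatP(p,[l for _,l in T]))-np.array([u for u,_ in T])+.5).ravel())
    if "side" in w:
        r+=list((proj("side",seatP(p,[l for _,l in S]))-np.array([u for u,_ in S])+.5).ravel())
    return np.array(r)
for w in [("top",),("side",),("top","side")]:
    s=least_squares(lambda p:res(p,w),[700,250,0],loss="soft_l1"); print(w,s.x.round(2)); print(res(s.x,w).reshape(-1,2).round(1).tolist())
E
```

```text
('top',) [586.35 205.71  -1.92]
[[-0.0, 1.4], [0.0, 1.0], [0.0, -0.5], [0.3, -1.3], [0.4, -1.6], [-0.7, 0.8], [-0.0, 0.0]]
('side',) [ 5.8400e+02  2.0134e+02 -4.4000e-01]
[[-0.7, -2.4], [-0.7, -3.2], [-0.4, 1.4], [1.9, 2.2], [0.8, 0.4]]
('top', 'side') [585.87 205.4   -1.31]
[[-0.1, 1.9], [-0.0, 0.8], [0.2, -0.0], [0.4, -1.0], [0.5, -1.6], [-0.7, 1.1], [0.1, 0.0], [-0.9, -3.3], [-0.9, -3.9], [0.3, 0.5], [1.9, 1.4], [1.3, -0.4]]
```

```bash
cat > fit.py <<'E'
from h import *
T=[((205.2,227.3),(46,98,1)),((272.6,231.8),(46,-98,1)),((205.0,259.6),(-46,98,0)),
((219.2,251),(0,46,50)),((252,252.3),(0,-46,40)),((223.6,244.3),(0,46,0)),((254.3,247),(0,-46,0))]
S=[((302,235),(-46,-98,1)),((327.5,222.5),(46,-98,1)),((289,196),(-46,98,0)),((303.2,205.8),(0,-46,40)),((303,199.5),(0,46,0))]
def res(p,w=("top","side")):
    r=[]
    for n,D in(("top",T),("side",S)):
        if n not in w: continue
        L=np.array([l for _,l in D],float); L[L[:,2]==1,2]=-p[3]
        off=p[4:6] if n=="top" else p[6:8]
        r+=list((proj(n,seatP(p,L))+off-np.array([u for u,_ in D])+.5).ravel())
    return np.array(r)
if __name__=="__main__":
  for w in [("top",),("side",),("top","side")]:
    s=least_squares(lambda p:np.r_[res(p,w),(p[4:]/.6)],[600,200,0,12,0,0,0,0],loss="soft_l1"); print(w,s.x.round(2)); print(res(s.x,w).reshape(-1,2).round(1).tolist())
E
python3 fit.py
```

```text
('top',) [ 5.8540e+02  2.0627e+02 -1.8000e+00  1.3540e+01  0.0000e+00 -2.0000e-02
  0.0000e+00  0.0000e+00]
[[0.8, 0.7], [0.3, 0.1], [-0.2, -0.2], [0.0, -1.0], [0.2, -1.3], [-1.0, 1.1], [-0.2, 0.3]]
('side',) [ 5.8256e+02  2.0913e+02 -2.4400e+00  2.0310e+01 -0.0000e+00 -0.0000e+00
  0.0000e+00  3.0000e-02]
[[-0.1, 0.2], [-0.2, 0.0], [-0.4, -0.2], [0.3, 0.8], [0.4, -0.9]]
('top', 'side') [ 5.8380e+02  2.0675e+02 -2.1000e+00  1.8200e+01  1.0000e-01 -2.5000e-01
 -2.9000e-01 -6.0000e-02]
[[1.1, 0.4], [0.4, 0.2], [-0.3, -0.1], [-0.1, -0.8], [0.0, -0.9], [-1.1, 1.3], [-0.3, 0.7], [0.0, 0.1], [-0.0, -0.2], [-0.4, 0.1], [0.7, 1.1], [0.5, -0.7]]
```

```bash
cat > pinfit.py <<'E'
from h import *
A={n:np.load(f"pics/{n}_avg.npy") for n in cal}
def circ(y,z,r):
    a=np.linspace(0,2*np.pi,24,endpoint=False); return np.c_[r*np.cos(a),y+r*np.sin(a),np.full(24,z)]
PIN={"thick":np.vstack([circ(46,0,6),circ(46,45,6),circ(46,50,4)]),"thin":np.vstack([circ(-46,0,4),circ(-46,36,4),circ(-46,40,2.5)])}
K=16
def soft(n,pts,win,off=(0,0),blur=0.45):
    c0,r0,c1,r1=win
    uv=proj(n,pts)+np.array(off)+.5-np.array([c0-2,r0-2])   # pixel centre integer -> edge coords
    hull=cv2.convexHull(uv.astype(np.float32))[:,0]
    m=np.zeros(((r1-r0+4)*K,(c1-c0+4)*K),np.uint8)
    cv2.fillPoly(m,[np.round((hull*K-.5)*16).astype(np.int32)],255,shift=4)
    m=cv2.GaussianBlur(m.astype(np.float32)/255,(0,0),blur*K)
    return cv2.resize(m,None,fx=1/K,fy=1/K,interpolation=cv2.INTER_AREA)[2:-2,2:-2]
W=[("top","thick",(216,241,227,255)),("top","thin",(248,243,258,255)),("side","thin",(301,203,310,213))]
def resid(p,use):
    r=[]
    for i,(n,k,w) in enumerate(W):
        if i not in use: continue
        im=A[n][w[1]:w[3],w[0]:w[2],1]; off=p[3:5] if n=="side" else (0,0)
        m=soft(n,seatP(p,PIN[k]),w,off,0.45 if n=="top" else .8)
        M=np.c_[m.ravel(),np.ones(m.size)]; co=np.linalg.lstsq(M,im.ravel(),rcond=None)[0]
        r+=list((M@co-im.ravel())/50)
    return np.array(r)
if __name__=="__main__":
  from scipy.optimize import minimize
  for use in [(0,1),(0,1,2)]:
    best=None
    for y0 in(-4,-2,0):
      s=minimize(lambda p:(resid(p,use)**2).sum()+ (p[3:]**2).sum()*.5,[585,206,y0,0,0],method="Nelder-Mead",options=dict(initial_simplex=np.array([[585,206,y0,0,0]]*6)+np.vstack([np.zeros(5),np.diag([3,3,1.5,.5,.5])]),maxiter=600,xatol=.01))
      if best is None or s.fun<best.fun: best=s
    print(use,best.x.round(2),best.fun)
E
python3 pinfit.py
python3 - <<'E'
from fit import *
# overlay
import cv2
E
```

```text
(0, 1) [ 5.8408e+02  2.0618e+02 -2.7200e+00  1.4000e-01  1.8000e-01] 61.828741752427305
(0, 1, 2) [ 5.8408e+02  2.0613e+02 -2.8700e+00 -2.0000e-01 -2.6000e-01] 64.17111678593712
```

```bash
cat > platefit.py <<'E'
from h import *
from pinfit import A,K
from scipy.optimize import minimize
O=np.array([(-40,-65),(-12,-65),(-12,-79),(12,-79),(12,-65),(40,-65),(40,65),(12,65),(12,79),(-12,79),(-12,65),(-40,65)],float)
def sil(n,P,win,blur):
    c0,r0,c1,r1=win; m=np.zeros(((r1-r0+4)*K,(c1-c0+4)*K),np.uint8)
    for poly in P:
        uv=proj(n,poly)+.5-np.array([c0-2,r0-2])
        cv2.fillPoly(m,[np.round((uv*K-.5)*16).astype(np.int32)],255,shift=4)
    m=cv2.GaussianBlur(m.astype(np.float32)/255,(0,0),blur*K)
    return cv2.resize(m,None,fx=1/K,fy=1/K,interpolation=cv2.INTER_AREA)[2:-2,2:-2]
W={"top":(366,228,428,272),"side":(330,300,375,350)}
def polys(p):
    P=[plateP(p,np.c_[O,np.full(12,z)]) for z in(0,8)]
    for i in range(12):
        j=(i+1)%12; P.append(plateP(p,[(*O[i],0),(*O[j],0),(*O[j],8),(*O[i],8)]))
    return P
def obs(n):
    w=W[n]; im=A[n][w[1]:w[3],w[0]:w[2]]; sat=im.max(2)-im.min(2)
    return sat
def cost(p,ns):
    c=0
    for n in ns:
        s=obs(n); m=sil(n,polys(p),W[n],.45 if n=="top" else .8)
        # blue outline: exclude interior (filled) - weight only near the outline
        b=((np.abs(cv2.GaussianBlur(m,(0,0),2)-.5)<.42)); 
        o=np.clip(s/130,0,1); c+=((m-o)[b]**2).mean()
    return c
if __name__=="__main__":
  for ns in(("top",),("side",),("top","side")):
    x0=np.array([560,-215,-3.]); 
    s=minimize(cost,x0,args=(ns,),method="Nelder-Mead",options=dict(initial_simplex=x0+np.array([[0,0,0],[15,0,0],[0,15,0],[0,0,6]]),xatol=.01)); print(ns,s.x.round(2),s.fun, proj("top",[s.x[0],s.x[1],4]))
E
python3 platefit.py
```

```text
('top',) [ 561.67 -202.29   -3.86] 0.3498182233407293 [[374.79143052 261.84764238]]
('side',) [ 581.46 -190.51  -14.36] 0.2321116917927095 [[371.00225404 255.33121083]]
('top', 'side') [ 585.2  -190.85   -9.08] 0.604440113222086 [[371.12473829 254.12921771]]
```

```bash
sed -i 's/x0=np.array(\[560,-215,-3.\])/x0=np.array([591,-257,-5.])/' platefit.py; python3 - <<'E'
from platefit import *
s=least_squares(lambda q:(proj("top",[q[0],q[1],10])-[396.5,249.5]).ravel(),[580,-230]); print(s.x)
E
sed -i 's/\[\[0,0,0\],\[15,0,0\],\[0,15,0\],\[0,0,6\]\]/[[0,0,0],[6,0,0],[0,6,0],[0,0,4]]/' platefit.py; python3 platefit.py
```

```text
[ 600.80475901 -267.63630841]
('top',) [ 602.31 -264.36   -7.36] 0.0243055579496066 [[395.14525547 249.30367616]]
('side',) [ 600.11 -263.8    -7.14] 0.016043888423750034 [[394.96292769 250.00873447]]
('top', 'side') [ 601.63 -263.92   -7.54] 0.05630324825775488 [[395.00248927 249.51886058]]
```

```bash
cat >> h.py <<'E'
def toolR(Rp,s=1): return np.c_[s*Rp[:,0],-s*Rp[:,1],-Rp[:,2]]
def rpy(R): return Ro.from_matrix(R).as_euler("xyz",degrees=True)
PL=np.array([602.,-264.,-7.4]); SE=np.array([584.1,206.2,-2.7])
TZ=12.5   # TCP height in plate frame
def plate_tcp(z,s=1): return plateP(PL,[0,0,z])[0], rpy(toolR(Ro.from_euler("z",PL[2],degrees=True).as_matrix(),s))
def seat_tcp(z,s=1,dx=0,dy=0,Rr=np.eye(3)): return seatP(SE,[dx,dy,z+TZ])[0], rpy(toolR(seatR(SE[2])@Rr,s))
E
python3 - <<'E'
from h import *
for s in(1,-1):
    print(s)
    for z in(TZ,150): r=plate_tcp(z,s); print(r, solve_ik(*[list(v) for v in r]))
    for z in(0,60,110): r=seat_tcp(z,s); print(r,solve_ik(*[list(v) for v in r]))
E
```

```text
1
(array([ 602. , -264. ,   16.5]), array([180. ,   0. ,  -7.4])) [-2.97922643e+01  3.01912040e+01  9.42766902e+01 -2.54444375e-14
  5.55321057e+01 -2.23922643e+01]
(array([ 602., -264.,  154.]), array([180. ,   0. ,  -7.4])) [-2.97922643e+01  2.02857060e+01  9.12933279e+01 -2.54444375e-14
  6.84209661e+01 -2.23922643e+01]
(array([578.82313622, 206.44885058,  96.32884734]), array([180. , -25. ,  -2.7])) [ 17.18326019   9.10805323 115.98583295 -15.65016748  32.19602843
  31.48500377]
(array([553.49419006, 207.64333336, 150.70731456]), array([180. , -25. ,  -2.7])) [ 18.23500599   1.3955591  117.35552486 -14.02079231  38.55625104
  30.17184274]
(array([532.38673493, 208.63873567, 196.02270391]), array([180. , -25. ,  -2.7])) [ 19.1934117   -4.64981042 117.76472635 -13.05500292  44.23761933
  29.44469155]
-1
(array([ 602. , -264. ,   16.5]), array([180. ,   0. , 172.6])) None
(array([ 602., -264.,  154.]), array([180. ,   0. , 172.6])) None
(array([578.82313622, 206.44885058,  96.32884734]), array([180. ,  25. , 177.3])) None
(array([553.49419006, 207.64333336, 150.70731456]), array([180. ,  25. , 177.3])) None
(array([532.38673493, 208.63873567, 196.02270391]), array([180. ,  25. , 177.3])) None
```

```bash
python3 - <<'E'
from h import *
L=lambda r:[list(map(float,v)) for v in r]
p,o=L(plate_tcp(230)); 
goto(p,o); grip(50,40); print(get_obs()["t"])
p,o=L(plate_tcp(60)); goto(p,o)
im=get_image("top"); cv2.imwrite("pics/pre_t.png",cv2.resize(im[200:300,340:460,::-1],None,fx=5,fy=5))
im=get_image("side"); cv2.imwrite("pics/pre_s.png",cv2.resize(im[260:360,290:410,::-1],None,fx=5,fy=5))
o=get_obs(); print(o["t"],o["tcp_pos"],o["grip_width"],o["wrist_force"])
E
```

```text
5.2
6.0167 [ 604.75935167 -265.60089573   67.70341759] 49.874735649137534 [0.63108912 0.75569122 0.15169657]
```

View pics/pre_t.png

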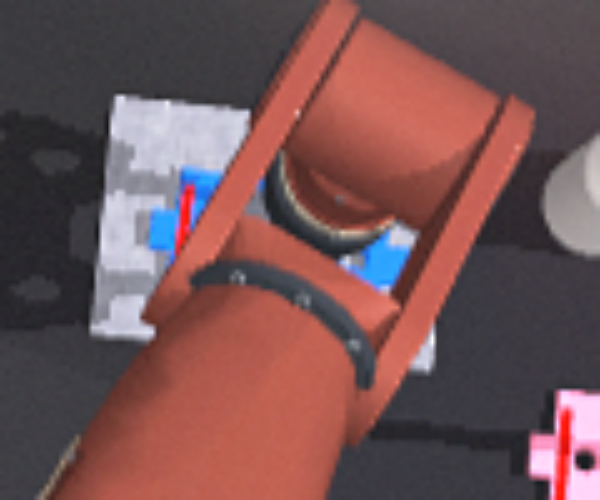

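View pics/pre_s.png

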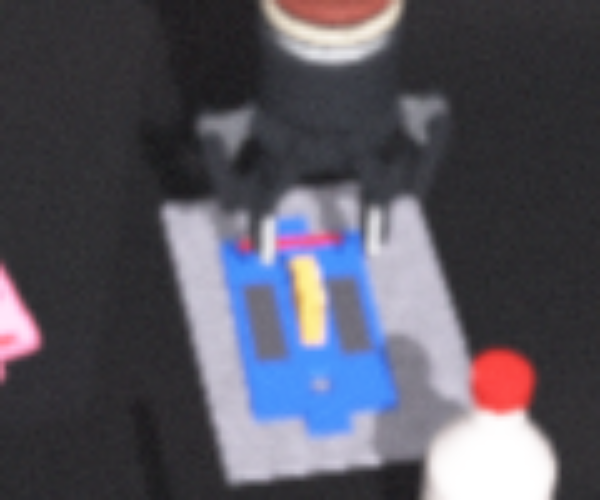

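Side view: the pads (at 343/365, 307) straddle the brass bar at (352,320), and the wash bottle is clear of the gripper. Descending to grasp.

```bash
python3 - <<'E'
from h import *
L=lambda r:[list(map(float,v)) for v in r]
p,o=L(plate_tcp(TZ)); move_l(p,o,speed=80); wait(.15)
o1=get_obs(); print(o1["t"],o1["tcp_pos"],o1["ee_rot"],o1["wrist_force"])
grip(8,90); wait(.1); o2=get_obs(); print(o2["t"],o2["tcp_pos"],o2["ee_rot"],o2["wrist_force"],o2["grip_width"])
p[2]+=40; move_l(p,o,speed=100)
o2=get_obs(); print(o2["t"],o2["tcp_pos"],o2["wrist_force"],o2["moment"],o2["grip_width"])
im=get_image("side"); cv2.imwrite("pics/l_s.png",cv2.resize(im[260:360,290:410,::-1],None,fx=5,fy=5))
E
```

```text
6.9083 [ 602.66068237 -264.37452722   17.2960376 ] [ 1.79965890e+02 -8.15906583e-02 -7.39690984e+00] [-0.20587957  0.22536891 -1.21841483]
7.45 [ 602.4268929  -264.27501964   17.14806382] [ 1.79977918e+02 -5.14483224e-02 -7.40008316e+00] [ 0.59327079 -0.12281246  2.51118907] 10.076738852727477
8.0 [ 602.48940541 -264.28470071   57.53439071] [-0.62914899 -0.01409789 -2.93800729] [ 0.03770315 -0.00658804  0.00160781] 10.605298855283902
```

View pics/l_s.png

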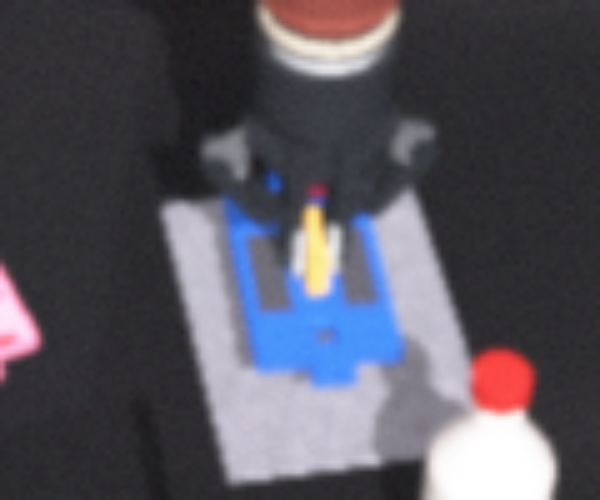

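```bash
python3 - <<'E'
from h import *
L=lambda r:[list(map(float,v)) for v in r]
p,o=L(plate_tcp(170)); move_l(p,o,speed=200)
p,o=L(seat_tcp(130)); goto(p,o)
p,o=L(seat_tcp(75)); move_l(p,o,speed=100); wait(.3)
o2=get_obs(); print(o2["t"],o2["tcp_pos"],p,o2["ee_rot"],o,o2["wrist_force"],o2["moment"],o2["grip_width"])
for n,(c,r) in dict(side=(310,195),top=(240,245)).items():
    im=np.mean([get_image(n).astype(float) for _ in range(3)],0); np.save(f"pics/{n}_hov.npy",im)
    cv2.imwrite(f"pics/hov_{n}.png",cv2.resize(im[r-45:r+45,c-50:c+50,::-1].astype(np.uint8),None,fx=6,fy=6,interpolation=cv2.INTER_NEAREST))
E
```

```text
11.55 [547.46113404 208.17662107 165.16894374] [547.1619535201539, 207.94195405262226, 164.30193136570688] [-179.96840775  -25.07702124   -2.70053396] [180.0, -24.999999999999996, -2.6999999999999975] [ 0.57975491  0.67638281 -2.37392836] [-0.00201197  0.45116547 -0.03370453] 10.19022850652132
```

View pics/hov_side.png

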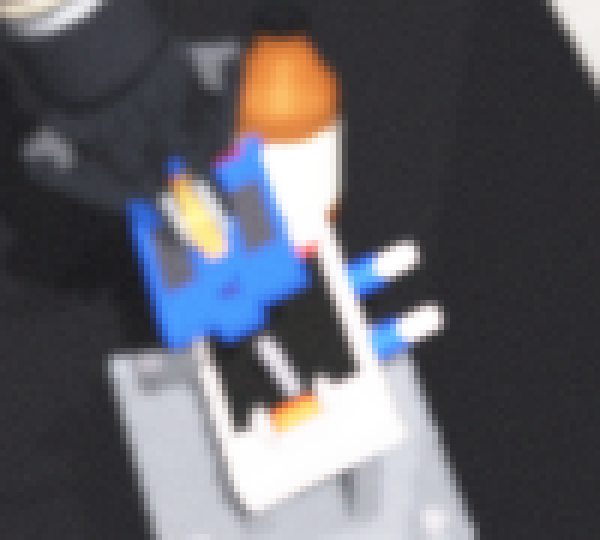

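View pics/hov_top.png

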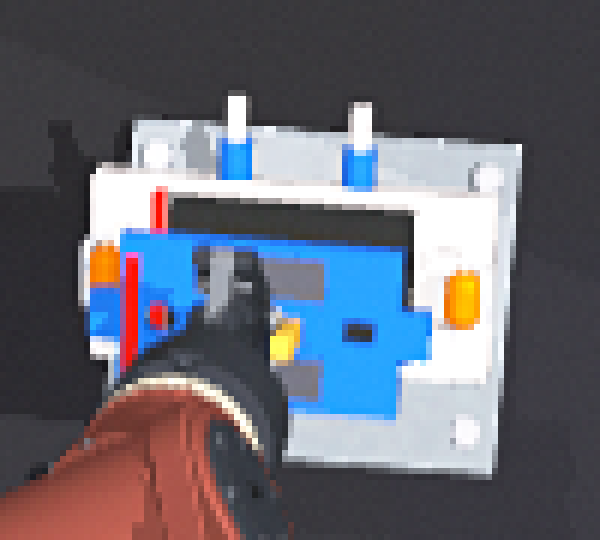

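```bash
python3 - <<'E'
from h import *
from pinfit import *
from platefit import O,sil
from scipy.optimize import minimize
o=get_obs(); tcp=o["tcp_pos"]; Rt=Ro.from_euler("xyz",o["ee_rot"],degrees=True).as_matrix(); Rp=np.c_[Rt[:,0],-Rt[:,1],-Rt[:,2]]
print(o["t"],seatR(SE[2]).T@(tcp-np.array([*SE[:2],85])))
H={n:np.load(f"pics/{n}_hov.npy") for n in cal}
def PP(q,L): return np.atleast_2d(L)+np.array([q[0],q[1],-13.15])
def wp(q,L):
    R=Rp@Ro.from_euler("xyz",[q[3],q[4],q[2]],degrees=True).as_matrix(); return tcp+ (np.atleast_2d(L)@R.T)+Rp@np.array([q[0],q[1],-13.15])
for l in [(0,-46,8),(12,-79,8),(-12,-79,8),(40,-65,8),(-40,-65,8),(40,65,8),(0,46,8)]: print(l,proj("top",wp([0]*5,l)).round(1),"crop",((proj("top",wp([0]*5,l))+.5-[190,200])*6).round(0), "side crop",((proj("side",wp([0]*5,l))+.5-[260,150])*6).round(0))
# blue silhouette fit (ex pose q)
WIN={"top":[(238,241,265,271)],"side":[(284,195,313,210)]}
def polys(q):
    P=[wp(q,np.c_[O,np.full(12,z)]) for z in(0,8)]
    for i in range(12):
        j=(i+1)%12; P.append(wp(q,[(*O[i],0),(*O[j],0),(*O[j],8),(*O[i],8)]))
    return P
def blue(n,w):
    im=H[n][w[1]:w[3],w[0]:w[2]]; return np.clip((im[...,2]-im[...,0])/ (160 if n=="top" else 150),0,1)
def cost(v,ns):
    q=np.array([v[0],v[1],v[2],0,0]); c=0
    for n in ns:
        for w in WIN[n]:
            m=sil(n,polys(q),w,.45 if n=="top" else .8); ob=blue(n,w)
            b=np.abs(cv2.GaussianBlur(m,(0,0),1.5)-.5)<.45
            c+=((m-ob)[b]**2).mean()
    return c
for ns in(("top",),("side",),("top","side")):
    s=minimize(cost,[0,0,0],args=(ns,),method="Nelder-Mead",options=dict(initial_simplex=[[0,0,0],[3,0,0],[0,3,0],[0,0,2]],xatol=.01)); print(ns,s.x.round(2),s.fun)
E
```

```text
11.85 [2.67531346e-02 5.28457548e-02 8.75990806e+01]
(0, -46, 8) [[249.3 255.3]] crop [[359. 335.]] side crop [[231. 288.]]
(12, -79, 8) [[261.3 252.1]] crop [[431. 315.]] side crop [[263. 314.]]
(-12, -79, 8) [[261.  260.4]] crop [[429. 365.]] side crop [[222. 335.]]
(40, -65, 8) [[256.7 241.9]] crop [[403. 255.]] side crop [[305. 275.]]
(-40, -65, 8) [[255.5 269.6]] crop [[396. 421.]] side crop [[170. 343.]]
(40, 65, 8) [[209.7 238.4]] crop [[121. 233.]] side crop [[259. 138.]]
(0, 46, 8) [[216.2 252.8]] crop [[160. 320.]] side crop [[201. 190.]]
('top',) [-0.95  0.17  1.1 ] 0.01162969298873231
('side',) [-4.09 -0.5   1.32] 0.015534879581021973
('top', 'side') [-1.23 -0.12  1.06] 0.0491255328747477
```

Picture matches prediction to about 0.5 px: the rectangular hole shows at top-crop (358,332), predicted (359,335), and the ear corner at (431,313), predicted (431,315). Descending stepwise and watching the force.

```bash
sed -i 's/^TZ=.*/TZ=13.15/' h.py; cat >> h.py <<'E'
L=lambda r:[list(map(float,v)) for v in r]
def fs():
    o=get_obs(); R=seatR(SE[2]); l=R.T@(o["tcp_pos"]-np.array([*SE[:2],85])); l[2]-=TZ
    return o["t"],l.round(2),(R.T@o["wrist_force"]).round(1),(R.T@o["moment"]).round(2)
def down(zs,dx=0,dy=0,speed=40,lat=8,ax=8,base=None,settle=.05):
    if base is None: base=fs()[2]
    for z in zs:
        p,o=L(seat_tcp(z,dx=dx,dy=dy)); move_l(p,o,speed=speed)
        if settle: wait(settle)
        t,l,f,m=fs(); d=f-base
        print(z,round(t,2),l,"dF",d.round(1),"M",m)
        if np.hypot(d[0],d[1])>lat or abs(d[2])>ax: print("STOP"); return False
    return True
E
python3 - <<'E'
from h import *
print(fs()); down([56,51,48,45,42.5])
E
```

```text
(11.85, array([3.000e-02, 5.000e-02, 7.445e+01]), array([-1.4, -0. , -2.3]), array([ 0.  ,  0.38, -0.03]))
56 12.51 [ 1.000e-02 -1.000e-02  5.587e+01] dF [ 0.7  0.6 -0.6] M [-0.01  0.35 -0.05]
51 12.83 [-1.500e-01 -5.000e-02  5.087e+01] dF [-0.9  0.7  0.2] M [-0.07  0.4  -0.05]
48 13.13 [-1.400e-01 -3.000e-02  4.788e+01] dF [ 1.2 -0.5  0.2] M [-0.02  0.4   0.04]
45 13.43 [-1.400e-01 -3.000e-02  4.487e+01] dF [ 0.7 -0.1 -0.2] M [ 0.    0.38 -0.03]
42.5 13.73 [-1.30e-01 -4.00e-02  4.24e+01] dF [ 1.   0.9 -0.1] M [-0.    0.4  -0.06]
```

```bash
python3 - <<'E'
from h import *
b=np.array([-1.4,0,-2.3]); down([39,37,35,32,28,25],base=b)
for n,(c,r) in dict(side=(310,205),top=(240,245)).items():
    im=get_image(n)
    cv2.imwrite(f"pics/mid_{n}.png",cv2.resize(im[r-45:r+45,c-50:c+50,::-1],None,fx=6,fy=6,interpolation=cv2.INTER_NEAREST))
E
```

```text
39 14.03 [-0.21 -0.07 38.81] dF [ 0.5 -0.2  0.6] M [-0.03  0.32  0.01]
37 14.33 [-6.000e-02 -3.000e-02  3.693e+01] dF [ 0.6 -0.5 -0.4] M [ 0.02  0.4  -0.  ]
35 14.63 [-0.12 -0.05 34.89] dF [ 0.5 -0.3 -0.1] M [-0.01  0.36 -0.01]
32 14.93 [-0.18 -0.04 31.84] dF [0.9 0.3 0.1] M [ 0.01  0.33 -0.  ]
28 15.23 [-0.25 -0.09 27.76] dF [-0.2  0.1 -0.5] M [-0.03  0.42  0.01]
25 15.53 [-0.13 -0.04 24.87] dF [ 0.7 -0.5  0.5] M [-0.03  0.32 -0.06]
```

View pics/mid_side.png

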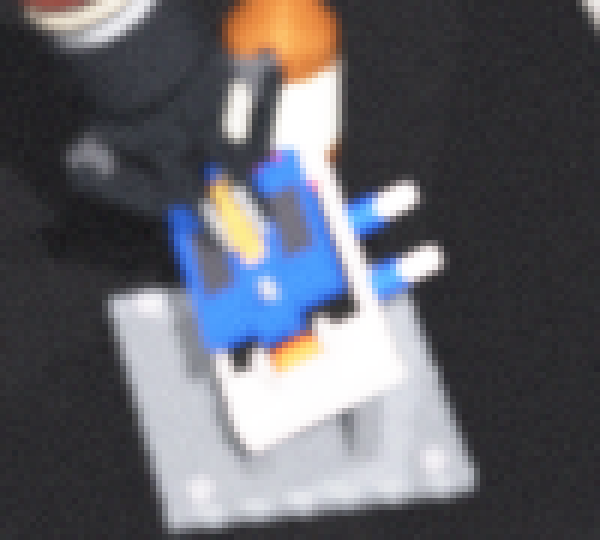

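View pics/mid_top.png

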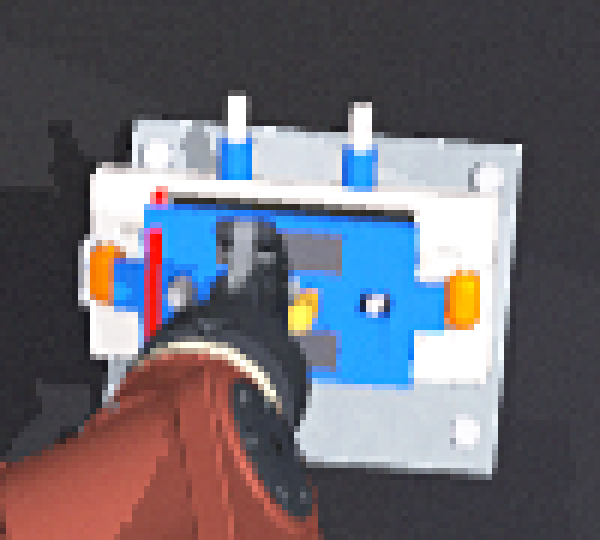

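Both pins show through their holes (top crop (375,304) and (180,292)) with no contact force. Pressing past the clips.

```bash
python3 - <<'E'
from h import *
b=np.array([-1.4,0,-2.3]); down([22,20,18,16,14,12,10,8,6,4,3,2],base=b,lat=14,ax=32,settle=0.03)
E
```

```text
22 15.92 [-0.2  -0.08 21.83] dF [0. 1. 0.] M [-0.    0.37 -0.03]
20 16.2 [-0.09 -0.06 19.9 ] dF [ 0.9 -0.3  0.3] M [-0.02  0.28  0.  ]
18 16.48 [ 0.5  -0.3  18.42] dF [-0.4 -3.1  6.5] M [-0.43  0.48  0.02]
16 16.77 [ 1.21  0.14 16.49] dF [ 1.7 -2.7  5.9] M [-0.47  0.21 -0.04]
14 17.05 [ 1.31  0.17 14.23] dF [ 3.7 -2.3  3.3] M [-0.41 -0.19 -0.03]
12 17.33 [ 1.03  0.16 11.97] dF [ 4.8 -2.3  0.3] M [-0.43 -0.48 -0.04]
10 17.62 [0.53 0.11 9.81] dF [ 5.4 -1.9 -0.9] M [-0.41 -0.53  0.  ]
8 17.9 [0.05 0.04 7.72] dF [ 5.7 -1.7 -0.2] M [-0.3  -0.5   0.01]
6 18.18 [-1.08 -0.12  5.12] dF [ 4.4 -0.1 -3.2] M [-0.44 -0.38  0.11]
4 18.47 [-1.03 -0.1   2.85] dF [ 5.   0.9 -7.6] M [-0.18 -0.45  0.12]
3 18.75 [-1.02 -0.08  1.85] dF [ 5.4 -0.1 -7.9] M [-0.11 -0.54  0.15]
2 19.03 [-1.05 -0.06  1.04] dF [ 5.2 -0.3 -5.9] M [-0.14 -0.41  0.14]
```

```bash
cat > look.py <<'E'
from h import *
import sys
t=sys.argv[1]; o=[]
for n,(c,r) in dict(side=(310,205),top=(240,245)).items():
    im=get_image(n)
    o.append(cv2.resize(im[r-40:r+40,c-40:c+40,::-1],None,fx=5,fy=5,interpolation=cv2.INTER_CUBIC))
cv2.imwrite(f"pics/{t}.png",np.hstack(o)); print(fs(),get_obs()["grip_width"])
E
python3 look.py press1
```

```text
(19.1333, array([-1.  , -0.05,  1.06]), array([ 3.1, -0.2, -8.5]), array([-0.12, -0.39,  0.11])) 10.537046550631294
```

View pics/press1.png

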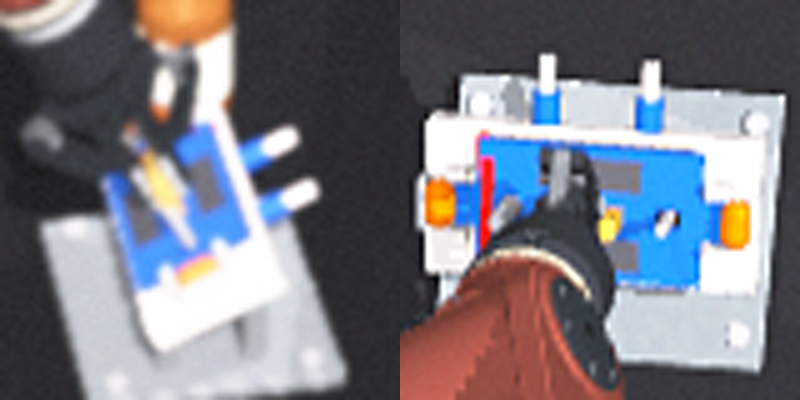

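```bash
python3 - <<'E'
from h import *
b=np.array([-1.4,0,-2.3]); down([1,0,-1,-2],base=b,lat=14,ax=20,settle=0.1)
E
```

```text
1 19.48 [-0.96 -0.09  0.59] dF [ 2.3  0.3 -2.2] M [-0.07 -0.05  0.11]
0 19.83 [-0.79 -0.06 -0.12] dF [ 0.9 -0.9  0.6] M [0.02 0.31 0.  ]
-1 20.18 [-0.74 -0.06 -0.24] dF [-2.1 -0.2 10. ] M [-0.07  0.68  0.01]
-2 20.53 [-0.72 -0.06 -0.26] dF [-5.1 -2.7 20.4] M [-0.2   1.14  0.02]
STOP
```

Hard stop at z ≈ -0.25 mm with 20 N, so the plate is bottomed. Releasing, retreating along the seat normal, then inspecting.

```bash
python3 - <<'E'
from h import *
p,o=L(seat_tcp(0,dx=-.7)); move_l(p,o,speed=40); print(fs())
grip(40); print(fs())
p,o=L(seat_tcp(60,dx=-.7)); move_l(p,o,speed=80)
p,o=L(seat_tcp(190,dx=-.7)); move_l(p,o,speed=200)
q=get_obs()["joint_pos"].copy(); q[0]-=35; move_j(list(map(float,q)))
E
python3 look.py rel
```

```text
(20.7833, array([-0.78, -0.02, -0.  ]), array([-1.3, -0.7, -1.7]), array([-0.02,  0.17,  0.01]))
(21.175, array([-0.38,  0.13,  0.03]), array([ 0. , -0.4, -0. ]), array([-0.03,  0.24, -0.03]))
(24.1917, array([  39.59, -320.58,  169.3 ]), array([-0.3,  0.6,  0.1]), array([ 0.11,  0.18, -0.04])) 40.251986111051075
```

View pics/rel.png

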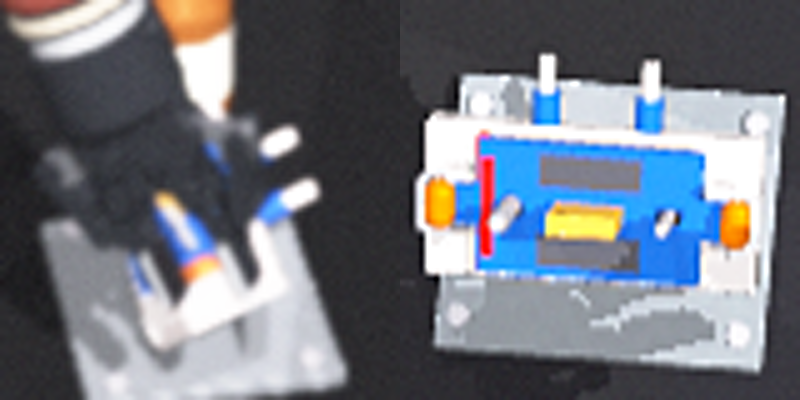

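```bash
python3 - <<'E'
from h import *
q=get_obs()["joint_pos"].copy(); q[1]-=15; move_j(list(map(float,q)))
im=get_image("side"); cv2.imwrite("pics/fin_s.png",cv2.resize(im[150:270,250:400,::-1],None,fx=5,fy=5,interpolation=cv2.INTER_CUBIC))
T=get_image("top").astype(float); T0=np.load("pics/top_avg.npy")
for k in("beaker","reagent","wash"):
    print(k,[(round(d["score"],2),np.round(d["extent"],1).tolist()) for d in spot_in(k,"top")][:1])
for nm,(c,r) in dict(beaker=(296,180),reagent=(164,227),wash=(465,236)).items():
    d=np.abs(T-T0)[r-22:r+22,c-22:c+22]; print(nm,"mean diff",d.mean().round(1))
from platefit import O,sil
from scipy.optimize import minimize
np.save("pics/top_fin.npy",T)
w=(212,236,264,275)
ob=np.clip((T[w[1]:w[3],w[0]:w[2],2]-T[w[1]:w[3],w[0]:w[2],0])/120,0,1)
def wp(v,Lc):
    R=Ro.from_euler("xyz",[v[3],v[4],v[5]],degrees=True).as_matrix(); return seatP(SE,np.atleast_2d(Lc)@R.T+np.array(v[:3]))
def cost(u):
    v=[u[0],u[1],u[2],u[3],0,u[4]]
    P=[wp(v,np.c_[O,np.full(12,z)]) for z in(0,8)]
    P+= [wp(v,[(*O[i],0),(*O[(i+1)%12],0),(*O[(i+1)%12],8),(*O[i],8)]) for i in range(12)]
    m=sil("top",P,w,.45); b=np.abs(cv2.GaussianBlur(m,(0,0),1.5)-.5)<.42; return ((m-ob)[b]**2).mean()
for zz in(0,4,8): 
    s=minimize(lambda a:cost([a[0],a[1],zz,0,a[2]]),[-.7,0,0],method="Nelder-Mead",options=dict(initial_simplex=[[0,0,0],[2,0,0],[0,2,0],[0,0,2]])); print(zz,s.x.round(2),s.fun.round(4))
o=get_obs(); print(o["t"],o["tcp_pos"],o["wrist_force"])
E
```

```text
beaker [(0.81, [296.9, 179.8, 29.9, 27.2])]
reagent [(0.58, [163.0, 224.2, 27.2, 30.4])]
wash [(0.84, [463.3, 238.2, 29.4, 25.0])]
beaker mean diff 1.5
reagent mean diff 1.7
wash mean diff 1.6
0 [-1.27  1.32  0.34] 0.0583
4 [-0.06  0.44  0.39] 0.0561
8 [ 1.04 -0.36  0.39] 0.0541
25.05 [ 516.60519201 -109.22334964  404.81826193] [-0.00691835 -0.55521024 -0.10617633]
```

View pics/fin_s.png

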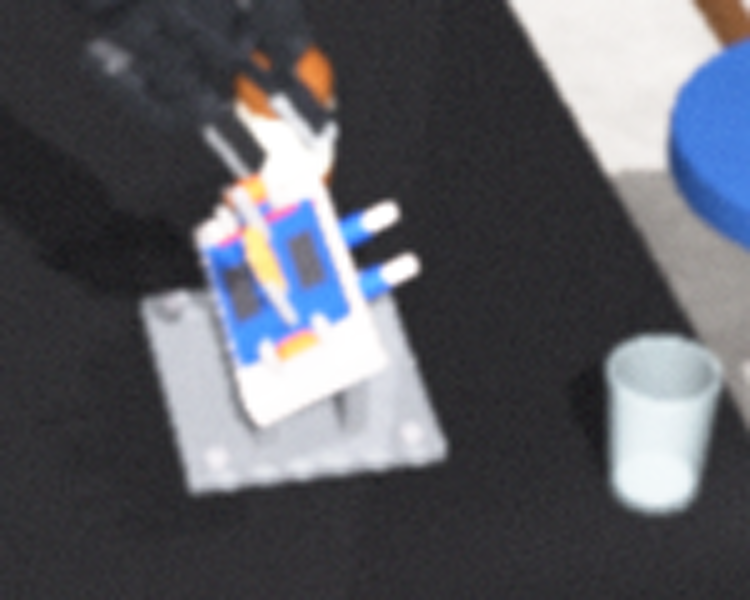

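```bash
python3 - <<'E'
from h import *
from platefit import O,sil
from scipy.optimize import minimize
S=cv2.resize(cv2.imread("pics/fin_s.png"),(150,120),interpolation=cv2.INTER_AREA)[:,:,::-1].astype(float)
full=np.zeros((480,640,3)); full[150:270,250:400]=S
T=np.load("pics/top_fin.npy")
WB={"side":(286,187,324,226),"top":(212,232,264,268)}; IM={"side":full,"top":T}
def wp(v,Lc):
    R=Ro.from_euler("xyz",[v[3],0,v[4]],degrees=True).as_matrix(); return seatP(SE,np.atleast_2d(Lc)@R.T+np.array(v[:3]))
OB={}
for n,w in WB.items():
    c=IM[n][w[1]:w[3],w[0]:w[2]]; OB[n]=np.clip((c[...,2]-c[...,0])/120,0,1)
B=O.copy(); B=np.array([(-40,-65),(40,-65),(40,65),(-40,65)],float)
def cost(v,ns=("side","top")):
    c=0
    for n in ns:
        w=WB[n]; m=sil(n,[wp(v,np.c_[B,np.full(4,8)])],w,.45 if n=="top" else .8)
        # long edges + ends, only points where body edge vs. seat
        b=np.abs(cv2.GaussianBlur(m,(0,0),1.2)-.5)<.42
        c+=np.minimum(np.abs(m-OB[n]),.6)[b].mean()
    return c
for ns in(("side",),("top",),("side","top")):
  for z,rx in[(0,0),(3,0),(6,0),(3,2.6),(3,-2.6),(6,5),(6,-5)]:
    s=minimize(lambda a:cost([a[0],a[1],z,rx,a[2]],ns)+(a[0]+.7)**2*.004+a[1]**2*.004,[-.7,0,0],method="Nelder-Mead",options=dict(initial_simplex=[[-.7,0,0],[1,0,0],[0,2,0],[0,0,1.5]])); print(ns,z,rx,s.x.round(2),round(s.fun,4))
# overlay
o=cv2.resize(S.astype(np.uint8)[:,:,::-1],None,fx=5,fy=5,interpolation=cv2.INTER_CUBIC); o=np.ascontiguousarray(o)
for z,col in((8,(0,255,0)),(14,(0,255,255))):
    uv=(proj("side",seatP(SE,np.c_[O+[-.7,0],np.full(12,z)]))+.5-[250,150])*5
    cv2.polylines(o,[uv.astype(np.int32)],True,col,1)
uv=(proj("side",seatP(SE,[(-46,-98,0),(46,-98,0),(46,98,0),(-46,98,0)]))+.5-[250,150])*5; cv2.polylines(o,[uv.astype(np.int32)],True,(255,0,255),1)
cv2.imwrite("pics/ov.png",cv2.resize(o[130:450,150:430],None,fx=1.8,fy=1.8))
E
```

```text
('side',) 0 0 [-2.19 -0.3   0.92] 0.1966
('side',) 3 0 [-1.83 -0.3   0.18] 0.1913
('side',) 6 0 [-1.65  0.02 -0.02] 0.1908
('side',) 3 2.6 [-1.39  0.3   0.06] 0.2001
('side',) 3 -2.6 [-2.16 -1.09  0.93] 0.1901
('side',) 6 5 [-1.38 -0.18 -0.41] 0.2021
('side',) 6 -5 [-1.94 -0.09  0.53] 0.2274
('top',) 0 0 [-0.67  0.32  0.22] 0.1809
('top',) 3 0 [ 0.02 -0.26  0.16] 0.1812
('top',) 6 0 [ 0.81 -0.88  0.17] 0.1883
('top',) 3 2.6 [ 0.09 -0.29 -0.5 ] 0.1767
('top',) 3 -2.6 [-0.04 -0.28  1.13] 0.1924
('top',) 6 5 [ 0.89 -0.02 -1.42] 0.1858
('top',) 6 -5 [ 0.44 -0.16  0.33] 0.2045
('side', 'top') 0 0 [-1.18  0.03 -0.17] 0.3991
('side', 'top') 3 0 [-0.8  -0.37  0.25] 0.401
('side', 'top') 6 0 [-0.35 -0.25  0.68] 0.4192
('side', 'top') 3 2.6 [-0.92 -0.02 -0.6 ] 0.4038
('side', 'top') 3 -2.6 [-0.92 -0.32  0.83] 0.4091
('side', 'top') 6 5 [-0.12 -0.58 -1.63] 0.4172
('side', 'top') 6 -5 [-0.11 -0.24  0.5 ] 0.4618
```

View pics/ov.png

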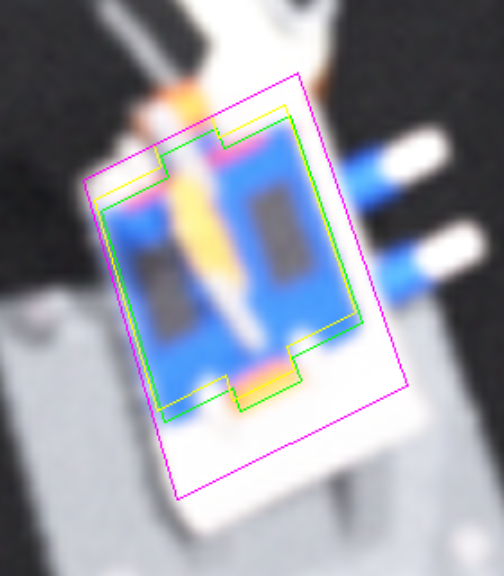

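Overlay agrees with home (green outline), but vision alone cannot resolve 2.5 mm or a small end-to-end tilt. I'll touch each end of the plate lightly with the closed fingertips to check both ends, and finish the press if one is high.

```bash
cat > probe.py <<'E'
from h import *
def probe(y,x=-27):
    g=lambda z:L(seat_tcp(z-TZ,dx=x,dy=y))
    p,o=g(70); move_l(p,o,speed=200)
    p,o=g(14); move_l(p,o,speed=120); wait(.1); b=fs()[2]
    for z in np.arange(11,3.9,-1):
        p,o=g(z); move_l(p,o,speed=30); wait(.05)
        t,l,f,m=fs(); print(y,z,round(t,2),"tipz",round(l[2]+TZ,2),(f-b).round(1))
        if abs((f-b)[2])>9 or np.hypot(*(f-b)[:2])>9: break
    p,o=g(70); move_l(p,o,speed=150)
E
python3 - <<'E'
from probe import *
p,o=L(seat_tcp(90-TZ,dx=-27,dy=-50)); goto(p,o); grip(0)
probe(-50)
print(get_obs()["t"])
E
```

```text
-50 11.0 28.14 tipz 11.25 [-0.3 -0.9 -0.8]
-50 10.0 28.44 tipz 9.96 [-0.6 -0.2 -1.7]
-50 9.0 28.74 tipz 8.92 [-0.9  0.4 -1.6]
-50 8.0 29.04 tipz 7.95 [ 0.5 -0.1 -1.5]
-50 7.0 29.34 tipz 7.76 [-2.1 -1.2  7.2]
-50 6.0 29.64 tipz 7.68 [-6.8 -2.6 20.1]
30.2167
```

```bash
python3 - <<'E'
from probe import *
probe(50)
p,o=L(seat_tcp(190)); goto(p,o)
q=get_obs()["joint_pos"].copy(); q[0]-=30; q[1]-=12; move_j(list(map(float,q)))
o=get_obs(); print(o["t"],o["tcp_pos"],o["wrist_force"])
im=get_image("top"); T0=np.load("pics/top_avg.npy")
for nm,(c,r) in dict(beaker=(296,180),reagent=(164,227),wash=(465,236)).items(): print(nm,np.abs(im-T0)[r-22:r+22,c-22:c+22].mean().round(1))
cv2.imwrite("pics/end.png",cv2.resize(im[160:290,140:300,::-1],None,fx=5,fy=4.5))
E
```

```text
50 11.0 31.88 tipz 11.29 [0.7 1.3 0.3]
50 10.0 32.18 tipz 9.99 [ 0.9  0.4 -1.3]
50 9.0 32.48 tipz 8.93 [ 0.8  0.5 -0.8]
50 8.0 32.78 tipz 8.01 [-0.2  0.4  0. ]
50 7.0 33.08 tipz 7.97 [-2.4 -1.1  9.4]
35.4167 [529.85386968 -65.41138581 378.19764938] [-0.60947513  0.8194268  -1.01415654]
beaker 1.5
reagent 1.6
wash 1.6
```

View pics/end.png

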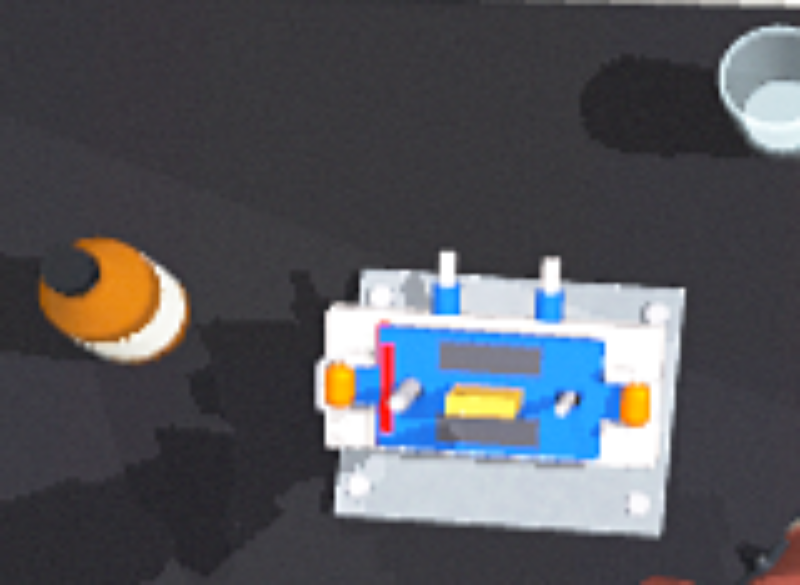

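Upper face stands at about 7.7 mm at one end and 8.0 mm at the other, against 8 mm when home. The plate is flat and seated with the stripe beside the red line, so I am handing in.

```bash
python3 -c "
from station import *
print(sign_off())"
```

```text
the job is handed in; nothing more can be done
None
```

The blue plate is on both guide pins, red stripe on the thick-pin side, pressed past both clips and home on the seat. I let go of it, moved the arm clear and handed in shortly after t = 35.4 s of the 45 s; `sign_off()` gives no verdict.

- **Threading:** The plate went over both pins with no contact force I could measure, and both pins showed through their holes in the top view.
- **Press:** It met a hard stop about 0.25 mm below the seat face as I had measured it. I pressed with about 20 N there, and the clips had already pulled the plate down.
- **Flatness check:** After release I touched each end of the upper face with the closed fingertips, up to about 20 N. It stood 7.7 mm high at the thin-pin end and 8.0 mm at the thick-pin end. Home is 8 mm, so it lies flat to within about 0.3 mm.
- **Bystanders:** The beaker and both bottles look unchanged in the top view, with only image noise between before and after.
- **Checks that fell short:** The outline fits in the camera images could not settle the plate's height to 2.5 mm, and the side fit put it 1 to 2 mm off in x. I relied on the touch check instead.

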